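# Index the watch-case fixture by one hole

### The arm

A 6-joint arm with a two-finger parallel gripper is mounted at the origin on a cart in front of the work surface, level with it; the furniture and walls round the work are solid. World frame = base frame: x ahead of the robot, y to its left, z up, the work surface at z = 0. Lengths are in mm, angles in rad, forces in N, time in s.
With the tool pointing down it reaches from about 225 to 875 mm from the base axis. Payload 3.4 kg.
Tool frame: the origin (TCP) lies between the finger pads; the fingertips stand 11 mm ahead of it and the grasp point (between the pads) lies 8 mm behind it (robot.finger_overhang is the distance from the TCP to the fingertips, in mm); z points along the fingers, y is the line along which they close (so a half turn about z gives the same grasp; the last joint's range is limited). The gripper opens to 85 mm and grips with 20 to 120 N. Pads are 22 mm wide; open, the fingers measure 114 mm over their backs; the gripper's body (76 mm by 85 mm) begins 54 mm behind the grasp point. The pads swing forward as they close: fully open they stand 13 mm farther back than shut.
Start: joints at [1.094, 0.276, 1.505, -0, 1.361, -0.121], TCP at [200.313, 539.014, 242.328] pointing down, gripper open.
Joint ranges: [-2.89, 2.89], [-0.75, 2.08], [0.22, 2.7], [-1.18, 4.32], [0.11, 2.71], [-2.7, 2.7]. Speed limits (rad/s): [2.57, 2.57, 3.14, 3.14, 3.14, 3.14].

### API

Orientations are given as a unit quaternion [x, y, z, w].
In Python, from workcell import robot, imaging gives the robot as it stands.
- The arm moves only by the tool send_rows, never from a script. Its argument "commands" is text: rows parted by semicolons, each of 4 numbers parted by spaces: the shift along the tool's x, y, z in mm, then the turn about the tool's z in rad. In form: x y z roll; .... A call has 1 to 5 rows; each row shifts and turns the commanded pose from where the row before left it, along the tool's axes as they then stand; what a row does not reach is not made up. A row lasts 1/8 s, in which the tool goes at most 62.5 mm and 10.7 degrees, less where a joint would pass 70% of its speed; a pose out of reach is approached as far as the arm can. A call is refused whole if a number of a shift passes 62.5 or a number of a turn 0.188, either way. A call with a gripper value outside its range is refused whole. "jaw" is the opening, from -1 (shut) to 1 (fully open), so that 0 is half open, set as the call begins (left out, the last holds). The fingers move at their own pace and stop on an object; "force" is the grip in N (left out, the last holds). Time passes only in rows, so rows that do not move let the fingers close. It gives the time, the measured TCP pose, the force, the opening and the grip force at its end, in the units of the state.
- robot.state(): the state, without advancing time (a new reading comes with each control period).
- imaging.snapshot(name): name is "scene" or "side" or "wrist"; returns the picture (420x560x3 uint8, red, green, blue); there is no depth.
- imaging.camera_model(name): a dict with "camera_matrix" (3x3 intrinsics, pixels), "dist" ([k1, k2, p1, p2, k3] as OpenCV has them; the pictures are not rectified), "cam_to_world" (4x4, takes a point from camera to world coordinates). Camera axes: x right, y up, looking along -z (the intrinsics and any distortion apply to the point x, -y, -z); pixel columns grow to the right and rows downward; lengths in mm; the calibration is good to about 2 mm. A picture is of the moment at which its call begins: read the wrist's pose just before it. camera_model takes no time and is no camera call; for the wrist camera it gives the pose at the moment of the call.
- robot.job_done(): hands the job in; it is judged then, once.
The state is a dict: "time": time; "q": joint angles; "qd": joint speeds; "effort": joint torques, N m; "position": TCP position; "orientation": TCP orientation; "contact_force": force on the tool from outside, world axes, zero at the start; "torque": the same for the moment, N m; "finger_gap": finger opening in mm; "grasp_force": force on a finger pad.
Only numpy, scipy, OpenCV 4.12 (cv2) and the standard library are available. Lean on these libraries where they do the work, as an engineer would, in place of code of your own. Each camera call takes 0.05 s, during which the arm holds its last target. There are 200 camera calls.

### The job

The indexing fixture that holds a watch case is locked in one hole of its round plate. With your fingertips press down the dished plunger at the end of its arm and, keeping it in, turn the arm counter-clockwise (seen from above) to the very next hole and no further; then let the plunger spring fully back up so that the fixture is locked there. It only needs pushing: lift nothing, do not touch the watch case, and leave the other things on the bench where they are.

Things in the scene. Friction and masses are not known exactly. Their poses are not given: they have to be found in the camera images.
- index_base: the fixture's fixed base, a grey round drum 208 mm across screwed to the bench; origin on the turning axis at bench height, z up. Its top is a light metal index plate (ring, upper face 35 mm above the bench, 5 mm thick) with six round holes, 22 mm across, evenly spaced 60 degrees apart on a circle of 80 mm radius and joined by a 12 mm wide circular slot. The hole in which the arm starts lies on the base's own +x axis; its yaw may be anything.
- axis_centre (a point): point on the turning axis at the height of the plate's upper face (35 mm above the bench)
- next_hole (a point): centre of the hole to turn to, on the plate's upper face: 60 degrees counter-clockwise from the starting hole, 80 mm from the axis
- plunger_dish (a point): centre of the floor of the plunger's dish, the round metal cup with a black floor (inside 50 mm across, 12 mm deep; outside 58 mm) at the end of the arm, 80 mm from the axis; the floor is 73 mm above the bench when the plunger is up. This point moves with the plunger and the arm. The cup's rim lets fingertips standing in it push the arm round.
- plunger (a joint): how far the plunger is pressed down, m: 0 fully up (locked if over a hole), 0.013 at its stop. A spring pushes it up with about 3.5 N at the top and 7.5 N at the stop. Its collar (16 mm, coned top) is clear below the plate, and the arm free to turn, from 0.011 on. Between holes the plate holds the collar down even if the fingers let go, so the plunger then stays down at about 0.010; within about 4 mm of a hole's centre it springs up into the hole.
- turntable (a joint): turning angle of the arm and the watch case about the vertical axis, rad, counter-clockwise positive seen from above: about 0 in the starting hole (0.04 of play either way in a hole), 1.047 in the next hole. It turns stiffly (about 2 N at the plunger) and stays where it is left.
- watch_case: steel watch case 46x45x14 mm clamped by three black jaws at the middle of the turntable, underside 48 mm above the bench, top 62 mm; turns with the arm; not to be touched
- loupe: loose bystander: small black eye loupe, 32 mm across, 28 high, standing near the fixture; origin at the centre of its underside
- felt_cone: loose bystander: grey felt cone, 30 mm across, 48 high, standing near the fixture; origin at the centre of its underside
- paste_tin: loose bystander: round tin, 69 mm across, 28 high, left of the fixture
- compound_bar: loose bystander: white polishing compound bar, 35x95x27 mm, left of the fixture
- caliper: loose bystander: caliper lying flat, 60x170x9 mm, right of the fixture
- brass_brush: loose bystander: brass brush with a wooden handle, 18x210x31 mm, right of the fixture
- powder_jar: loose bystander: jar, 57 mm across, 64 high, behind the fixture
- grey_wheel: loose bystander: flat dark abrasive wheel, 73 mm across, 14 high, behind the fixture

How it is judged:
By the outcome, as a careful person would: the job done as asked, in the order asked, and still so for the second after the job is handed in, with the robot touching nothing.
It also fails if it takes over 38 s, if anything falls off the work surface, if the arm or the gripper's body presses on something with over 40 N, if the wrist force passes 120 N, or if a joint passes its speed limit or range.

## Working session

There is one attempt and no reset: what is moved stays moved. The work goes in short steps, Python scripts to look and compute and a tool call to move; the robot and the scene stay as the last step left them, time stands still between calls to the robot, and variables do not carry over. Pictures are saved under pics/ and viewed, at most 10 in all, crops included, and the job is handed in when it is done.

Besides the shell and the picture viewer there is one more tool, called after "Emit:" as a command line: name --argument value ..., lists and objects as JSON in quotes. send_rows: Moves the arm, as the interface text tells. Its arguments: {"type":"object","properties":{"commands":{"type":"string"},"jaw":{"type":"number"},"force":{"type":"number"}},"required":["commands"]}

```bash
mkdir -p pics; python3 - <<'E'
from workcell import robot, imaging
import cv2, numpy as np
ims=[]
for n in ("scene","side"):
    im=imaging.snapshot(n); cv2.imwrite(f"pics/{n}.png",cv2.cvtColor(im,cv2.COLOR_RGB2BGR))
    print(n, np.round(imaging.camera_model(n)["cam_to_world"],2).tolist())
s=robot.state(); print(s)
E
```

```text
scene [[0.86, 0.38, -0.33, 204.58], [-0.5, 0.64, -0.58, -739.84], [-0.02, 0.67, 0.74, 984.51], [0.0, 0.0, 0.0, 1.0]]
side [[0.84, 0.32, -0.44, -8.34], [-0.54, 0.47, -0.69, -1004.95], [-0.02, 0.82, 0.57, 861.33], [0.0, 0.0, 0.0, 1.0]]
{'time': 0.1, 'q': array([ 1.09399094e+00,  2.76563281e-01,  1.50597931e+00, -1.22865640e-05,
        1.36071946e+00, -1.21017415e-01]), 'qd': array([-0.00074302, -0.00077205, -0.00479715, -0.0008173 , -0.00018142,
        0.00016534]), 'effort': array([ 2.56950254e-03, -4.17696512e+01, -2.46405762e+01,  2.41555072e-04,
        5.71331300e-03,  1.74138438e-05]), 'position': array([200.1029652 , 538.58591451, 241.51907177]), 'orientation': array([ 1.76955862e-01,  9.84218434e-01, -7.99456632e-04, -2.40061792e-04]), 'contact_force': array([ 0.20296442,  0.92620391, -0.62909149]), 'torque': array([ 0.03982732, -0.02369453,  0.02351021]), 'grasp_force': 0.0, 'finger_gap': 85.42037040682423}
```

View pics/scene.png

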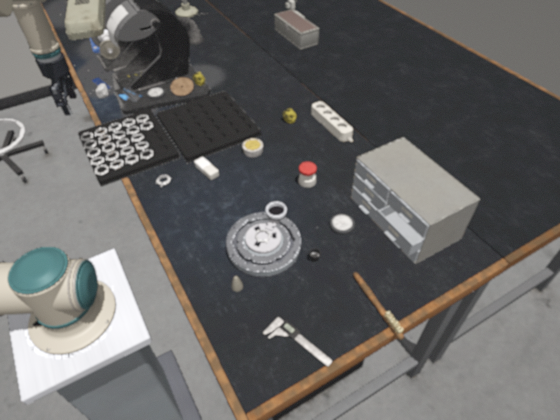

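View pics/side.png

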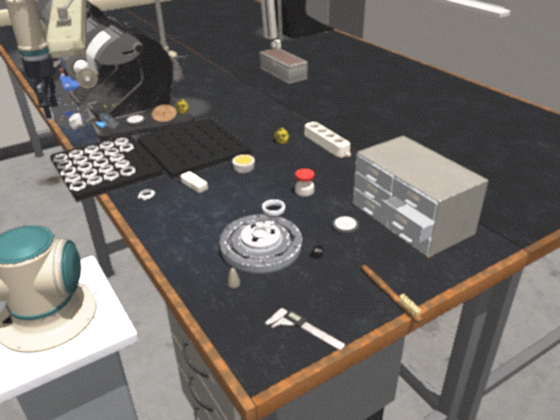

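The fixture is at scene (264,242) and the dish ring at about (276,210). In the side view they are at (261,242) and (273,207). I'll enlarge both.

```bash
cat > h.py <<'E'
import numpy as np, cv2
from workcell import robot, imaging
def ray(n,u,v,m=None):
    m=m or imaging.camera_model(n); T=np.array(m["cam_to_world"])
    p=cv2.undistortPoints(np.array([[[u,v]]],float),np.array(m["camera_matrix"]),np.array(m["dist"]))[0,0]
    return T[:3,3], T[:3,:3]@np.array([p[0],-p[1],-1])
def at(n,u,v,z,m=None):
    o,d=ray(n,u,v,m); return np.round(o+d*(z-o[2])/d[2],1)
E
python3 - <<'E'
import cv2,numpy as np
from h import *
a=cv2.imread("pics/scene.png")[190:300,215:345]; b=cv2.imread("pics/side.png")[190:300,215:345]
cv2.imwrite("pics/crop.png",np.hstack([cv2.resize(x,None,fx=3,fy=3,interpolation=2)for x in(a,b)]))
print(at("scene",264,242,35),at("side",261,242,35),at("scene",276.5,210,85),at("side",273.5,207.5,85),at("scene",237,287,10),at("scene",315,256,5))
E
```

```text
[520.5 -72.3  35. ] [514.2 -82.   35. ] [589.3 -25.4  85. ] [585.3 -31.1  85. ] [ 395.1 -149.7   10. ] [ 629.5 -168.7    5. ]
```

View pics/crop.png

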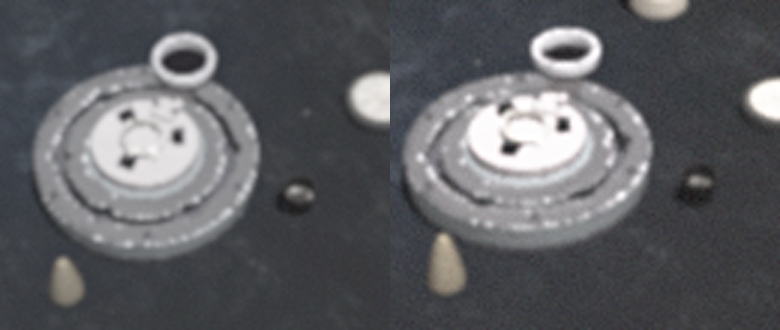

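The left scene crop shows the dish centre at crop (184,60) and the plate centre at about (147,155). That puts the dish at about (587,-28) and the axis at about (518,-77), so the arm angle is about 35°. I'll move above it with the jaws shut.

Emit:
send_rows --commands "-43 -31 0 0;-43 -31 0 0;-43 -31 0 0;-43 -31 0 0;-43 -31 0 0" --jaw -1

```text
time: 0.72
position: [348.4, 317.3, 242.1]
orientation: [0.177, 0.984, -0.0, -0.0]
contact_force: [1.0, 0.1, 0.7]
finger_gap: 0.0
grasp_force: 0.0
```

Emit:
send_rows --commands "-43 -31 0 0;-43 -31 0 0;-43 -31 0 0;-43 -31 0 0;-43 -31 0 0"

```text
time: 1.35
position: [495.9, 97.1, 242.0]
orientation: [0.177, 0.984, 0.0, -0.0]
contact_force: [0.0, 0.4, -0.1]
finger_gap: -0.2
grasp_force: 0.0
```

Emit:
send_rows --commands "-43 -31 0 0.18;-20 -20 0 0.18;0 0 0 0.18;0 0 0 0.18;0 0 0 0.18"

```text
time: 1.98
position: [531.6, 27.0, 241.8]
orientation: [0.59, 0.807, -0.0, -0.001]
contact_force: [0.9, 0.8, 0.6]
finger_gap: -0.1
grasp_force: 0.0
```

Emit:
send_rows --commands "0 0 0 0;0 0 0 0"

```text
time: 2.22
position: [531.7, 27.3, 242.1]
orientation: [0.586, 0.81, -0.0, -0.0]
contact_force: [0.1, -0.5, -0.4]
finger_gap: 0.1
grasp_force: 0.0
```

```bash
python3 - <<'E'
from h import *
import json
s=robot.state(); m=imaging.camera_model("wrist")
im=imaging.snapshot("wrist"); cv2.imwrite("pics/w1.png",cv2.cvtColor(im,cv2.COLOR_RGB2BGR))
json.dump({k:np.array(v).tolist() for k,v in m.items()},open("w1.json","w"))
print(s["time"],s["position"],s["orientation"],s["q"],robot.finger_overhang,s["contact_force"],np.array(m["cam_to_world"]).round(2).tolist())
E
```

```text
2.225 [531.73234546  27.25009081 242.07193545] [ 5.86411400e-01  8.10013336e-01 -8.65198592e-05 -2.40213886e-04] [-7.95831002e-02  2.12172342e-01  1.59366829e+00  1.04985971e-04
  1.33625235e+00 -3.97161001e-01] 11.0 [ 0.10149748 -0.50020514 -0.38773999] [[0.95, -0.3, -0.09, 509.34], [0.31, 0.91, 0.28, 98.57], [0.0, -0.29, 0.96, 373.8], [0.0, 0.0, 0.0, 1.0]]
```

View pics/w1.png

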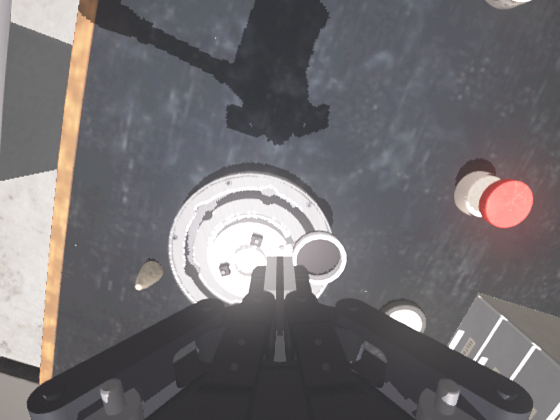

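The wrist view shows the dish rim centred at about (320,257), inner black floor at about (319,258), and the plate's left edge at x=168. Its top is at about y=172 and its right edge at about x=333. Holes show at (268,190) and (207,213).

```bash
python3 - <<'E'
from h import *
import json
m=json.load(open("w1.json"))
for n,u,v,z in [("rim",320,257,85),("floor",319.5,258,73),("watch",250,260,62),("left",168,248,33),("top",249,173,33),("hole",268,190,35),("hole2",207,213,35)]: print(n,at("wrist",u,v,z,m))
im=cv2.imread("pics/w1.png")[160:310,155:360]
cv2.imwrite("pics/w1c.png",cv2.resize(im,None,fx=3.8,fy=3.8,interpolation=2))
E
```

```text
rim [592.1 -15.   85. ]
floor [595.5 -21.1  73. ]
watch [523.3 -52.8  62. ]
left [422.4 -83.4  33. ]
top [492.3  38.1  33. ]
hole [519.1  26.3  35. ]
hole2 [458.2 -23.   35. ]
```

View pics/w1c.png

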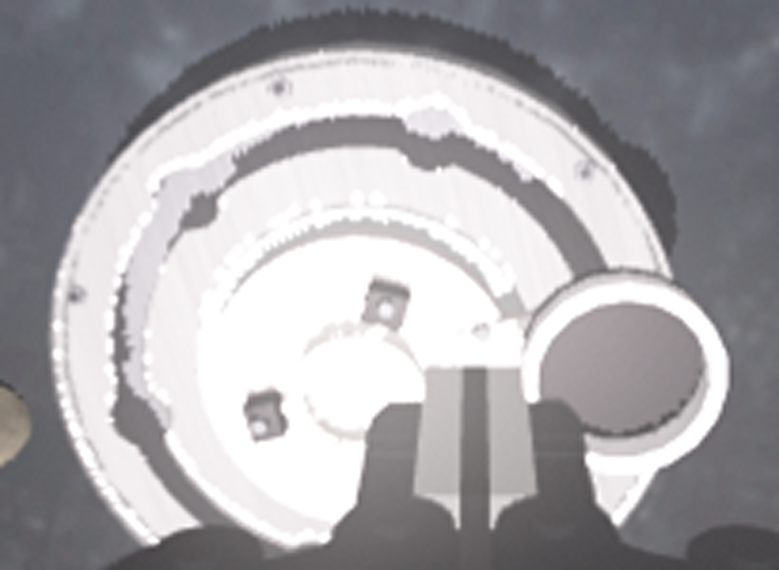

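Crop holes: next (432,133), then (193,187) and (140,410). Dish rim centre is (625,370) and the floor centre about (622,370).

```bash
python3 - <<'E'
from h import *
import json
from scipy.optimize import least_squares
m=json.load(open("w1.json"))
f=lambda u,v,z:at("wrist",155+u/3.8,160+v/3.8,z,m)[:2]
H=[f(432,133,35),f(193,187,35),f(140,410,35)]
rim=f(625,370,85); fl=f(622,370,73); print(H,rim,fl)
def r(p): 
    e=[p[0]+80*np.cos(p[2]+k*np.pi/3)-h[0] for k,h in zip((1,2,3),H)]+[p[1]+80*np.sin(p[2]+k*np.pi/3)-h[1] for k,h in zip((1,2,3),H)]
    return e
s=least_squares(r,[518,-70,.6]);p=s.x;print(p,s.fun.round(1),"start",p[:2]+80*np.array([np.cos(p[2]),np.sin(p[2])]))
E
```

```text
[array([521.6,  20.9]), array([455.7, -18.9]), array([457.5, -99.6])] [591.7 -15.6] [594.3 -20.6]
[525.21469402 -57.8380201    0.5528438 ] [ 1.3 -0.9 -0.4  1.2 -1.  -0.2] start [593.29746689 -15.82925865]
```

Emit:
send_rows --commands "-21 14 0 0;-21 13 25 0;-21 13 25 0;0 0 25 0;0 0 20 0"

```text
time: 2.9
position: [589.3, -20.5, 145.9]
orientation: [0.587, 0.81, -0.0, -0.001]
contact_force: [-0.1, -0.1, 0.4]
finger_gap: -0.0
grasp_force: 0.0
```

Emit:
send_rows --commands "0 0 0 0;0 0 0 0"

```text
time: 3.15
position: [590.0, -20.3, 148.1]
orientation: [0.587, 0.809, 0.0, 0.001]
contact_force: [-0.4, 0.1, 0.4]
finger_gap: 0.4
grasp_force: 0.0
```

```bash
python3 - <<'E'
from h import *
import json
s=robot.state(); m=imaging.camera_model("wrist")
O=[]
for n,(x,y,w,h) in dict(wrist=(180,140,260,200),scene=(225,170,100,100),side=(225,170,100,100)).items():
    im=cv2.cvtColor(imaging.snapshot(n),cv2.COLOR_RGB2BGR); cv2.imwrite(f"pics/{n}2.png",im)
    O.append(cv2.resize(im[y:y+h,x:x+w],None,fx=300/h,fy=300/h,interpolation=2))
O=[O[0],np.hstack(O[1:])]
W=max(o.shape[1] for o in O); cv2.imwrite("pics/c2.png",np.vstack([cv2.copyMakeBorder(o,0,0,0,W-o.shape[1],0) for o in O]))
json.dump({k:np.array(v).tolist() for k,v in m.items()},open("w2.json","w"))
p=s["position"];print(p,s["orientation"])
tip=p+[0,0,-11]
for n,mm in (("wrist",m),("scene",imaging.camera_model("scene")),("side",imaging.camera_model("side"))):
    T=np.linalg.inv(np.array(mm["cam_to_world"])); c=T[:3,:3]@tip+T[:3,3]
    print(n,cv2.projectPoints(np.array([[c[0],-c[1],-c[2]]]),np.zeros(3),np.zeros(3),np.array(mm["camera_matrix"]),np.array(mm["dist"]))[0].ravel())
E
```

```text
[590.00370516 -20.30964327 148.0821055 ] [5.87151693e-01 8.09476658e-01 3.32360124e-04 5.63738066e-04]
wrist [277.54354742 271.81615654]
scene [275.32644777 196.0626053 ]
side [272.32679131 188.21723894]
```

View pics/c2.png

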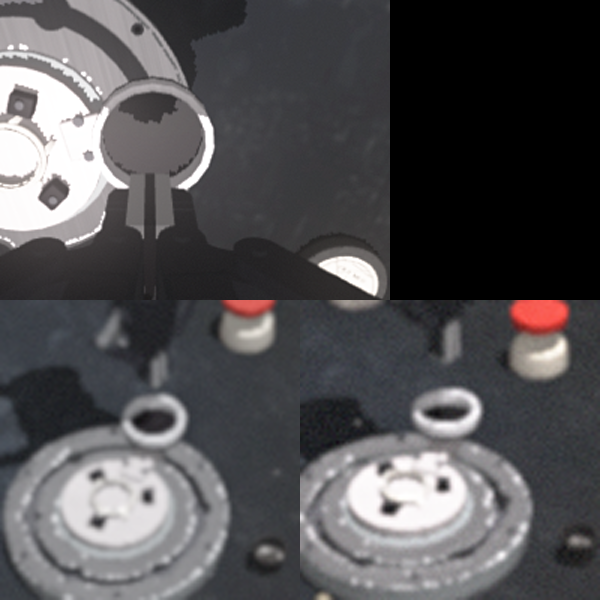

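The wrist tip edge matches its projection, so the wrist camera is trustworthy. The scene camera is about 2 px off. The dish rim is centred at about crop (153.5,136), which is pixel (282.3,230.7).

```bash
python3 - <<'E'
from h import *
import json
m=json.load(open("w2.json"))
print(at("wrist",282.3,230.7,85,m), at("wrist",180+93/1.5,140+136/1.5,85,m),at("wrist",180+214/1.5,140+136/1.5,85,m),at("wrist",180+153/1.5,140+77/1.5,85,m),
 "inner floor L,R",at("wrist",180+102/1.5,140+138/1.5,73,m),at("wrist",180+204/1.5,140+138/1.5,73,m))
print("next hole",at("wrist",180+52/1.5,140+12/1.5,35,m))
E
```

```text
[591.5 -15.   85. ] [564.8 -23.7  85. ] [618.4  -6.3  85. ] [582.6  11.5  85. ] inner floor L,R [569.1 -27.9  73. ] [617.1 -12.3  73. ]
next hole [523.4  18.6  35. ]
```

Emit:
send_rows --commands "4 3 15 0;0 0 15 0;0 0 15 0;0 0 10 0;0 0 0 0"

```text
time: 3.92
position: [590.3, -15.5, 90.9]
orientation: [0.587, 0.809, -0.001, -0.001]
contact_force: [1.3, 0.5, 1.4]
finger_gap: -0.1
grasp_force: 0.0
```

Emit:
send_rows --commands "0 0 6 0;0 0 4 0;0 0 3 0;0 0 2 0;0 0 0 0"

```text
time: 4.55
position: [591.5, -15.7, 77.8]
orientation: [0.587, 0.809, 0.0, 0.001]
contact_force: [-0.8, 0.6, 4.9]
finger_gap: 0.2
grasp_force: 2.6
```

Emit:
send_rows --commands "0 0 3 0;0 0 2 0;0 0 1 0;0 0 0.7 0;0 0 0 0"

```text
time: 5.18
position: [591.4, -15.6, 71.5]
orientation: [0.587, 0.809, 0.0, 0.001]
contact_force: [-1.1, 0.6, 8.2]
finger_gap: -0.1
grasp_force: 3.6
```

Emit:
send_rows --commands "0 0 1 0;0 0 0.5 0;2 -0.5 0 0;2 -0.5 0 0;2 -0.5 0 0"

```text
time: 5.8
position: [589.1, -11.8, 71.0]
orientation: [0.587, 0.81, -0.0, 0.002]
contact_force: [-1.4, -2.6, 10.5]
finger_gap: -0.3
grasp_force: 5.2
```

Emit:
send_rows --commands "2 -0.5 0 0;2 -0.5 0 0;0 0 0 0"

```text
time: 6.18
position: [586.7, -8.2, 71.0]
orientation: [0.587, 0.81, -0.0, 0.002]
contact_force: [-1.8, -3.2, 10.9]
finger_gap: 0.1
grasp_force: 5.5
```

Emit:
send_rows --commands "5.8 -2.5 0 -0.08;5.8 -2.5 0 -0.08;5.8 -2.5 0 -0.08;5.8 -2.5 0 -0.08;5.8 -2.5 0 -0.08"

```text
time: 6.8
position: [563.0, 11.3, 71.0]
orientation: [0.413, 0.911, -0.001, 0.003]
contact_force: [-1.0, -4.3, 10.4]
finger_gap: 0.2
grasp_force: 5.2
```

```bash
python3 - <<'E'
from h import *
import json
s=robot.state(); m=imaging.camera_model("wrist")
im=cv2.cvtColor(imaging.snapshot("wrist"),cv2.COLOR_RGB2BGR); cv2.imwrite("pics/w3.png",im)
json.dump({k:np.array(v).tolist() for k,v in m.items()},open("w3.json","w"))
p=s["position"];d=p[:2]-[525.2,-57.8];print(p,s["contact_force"],np.hypot(*d),np.arctan2(d[1],d[0]))
cv2.imwrite("pics/w3c.png",cv2.resize(im[120:340,120:440],None,fx=2,fy=2,interpolation=2))
E
```

```text
[562.98959149  11.32614356  70.97628186] [-1.02038947 -4.32565519 10.44489495] 78.78119667017484 1.070508848236998
```

View pics/w3c.png

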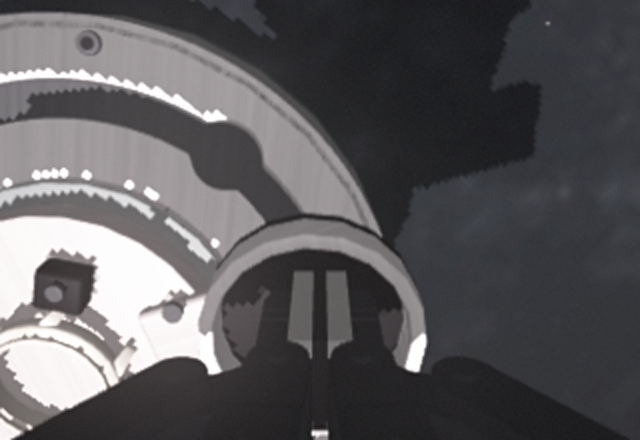

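The next hole is at crop (227,155), which is pixel (233.5,197.5). The dish rim spans x 198–427 with its top at y=215, so its centre is at about crop (312,325).

```bash
python3 - <<'E'
from h import *
import json
m=json.load(open("w3.json"))
g=lambda u,v,z:at("wrist",120+u/2,120+v/2,z,m)
L,R=g(199,325,72),g(426,325,72); T=g(312,215,72)
h=g(227,155,35)
print("hole",h,"rim",L,R,T,"c",(L+R)/2, np.linalg.norm(L-R))
# top + 29mm down tool -x dir
q=robot.state()["orientation"]; x=np.array([2*q[0]**2-1,2*q[0]*q[1]])
c=T[:2]-29*x; print("c from top",c)
for n,p in (("hole",h),("cL",(L+R)/2),("cT",c)):
    d=p[:2]-[525.2,-57.8]; print(n,np.hypot(*d),np.arctan2(d[1],d[0]))
E
```

```text
hole [521.2  20.3  35. ] rim [541.4  -7.6  72. ] [583.9  29.5  72. ] [543.6  32.8  72. ] c [562.65  10.95  72.  ] 56.41506890893603
c from top [562.73993908  11.01330926]
hole 78.20236569311697 1.621968004169266
cL 78.28834523733398 1.0720102860285414
cT 78.38697951407858 1.0713890521240461
```

The dish is being carried without slip and sits centred on the tool at 1.071 rad. The hole is at 1.622, so about 0.55 rad remains.

Emit:
send_rows --commands "5.8 -2.5 0 -0.08;5.8 -2.5 0 -0.08;5.8 -2.5 0 -0.08;5.8 -2.5 0 -0.08;5.8 -2.5 0 -0.08"

```text
time: 7.48
position: [534.1, 21.0, 71.0]
orientation: [0.224, 0.974, -0.0, 0.004]
contact_force: [0.9, -2.1, 9.8]
finger_gap: -0.0
grasp_force: 4.6
```

Emit:
send_rows --commands "4.4 -1.9 0 -0.06;0 0 0 0;0 0 0 0"

```text
time: 7.85
position: [528.5, 21.5, 71.0]
orientation: [0.196, 0.981, -0.0, 0.003]
contact_force: [-0.4, -2.2, 11.6]
finger_gap: 0.1
grasp_force: 5.6
```

```bash
python3 - <<'E'
from h import *
import json
s=robot.state(); m=imaging.camera_model("wrist")
im=cv2.cvtColor(imaging.snapshot("wrist"),cv2.COLOR_RGB2BGR); cv2.imwrite("pics/w4.png",im)
json.dump({k:np.array(v).tolist() for k,v in m.items()},open("w4.json","w"))
p=s["position"];d=p[:2]-[525.2,-57.8];print(p,s["contact_force"],np.hypot(*d),np.arctan2(d[1],d[0]),s["q"][5])
cv2.imwrite("pics/w4c.png",cv2.resize(im[120:340,120:440],None,fx=2,fy=2,interpolation=2))
E
```

```text
[528.45260317  21.53187809  70.95646753] [-0.43716859 -2.22405184 11.56955269] 79.39852837790674 1.5298193255157286 -1.2649929249693201
```

View pics/w4c.png

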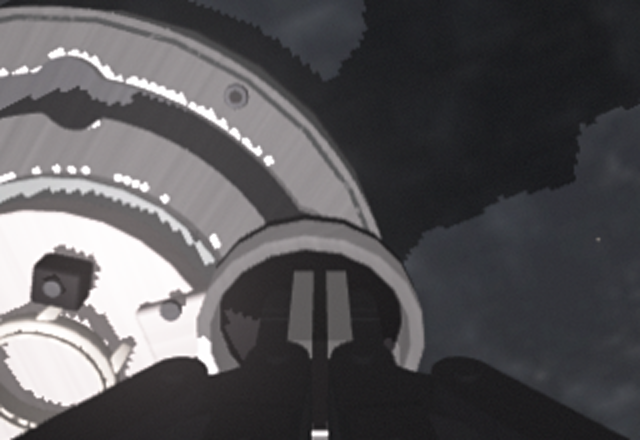

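```bash
python3 - <<'E'
from h import *
import json
m=json.load(open("w4.json"));m3=json.load(open("w3.json"))
g=lambda u,v,z,m:at("wrist",120+u/2,120+v/2,z,m)
for n,p in (("hole2",g(73,93,35,m)),("screw",g(235,96,35,m)),("screw3",g(89,42,35,m3)),("L",g(198,325,72,m)),("R",g(426,325,72,m))):
    d=p[:2]-[525.2,-57.8]; print(n,p,np.hypot(*d),np.arctan2(d[1],d[0]))
E
```

```text
hole2 [454.2 -21.8  35. ] 79.60527620704552 2.6723271261640322
screw [472.8  20.3  35. ] 94.04982721940537 2.1617479043949044
screw3 [472.4  20.3  35. ] 94.27327298868967 2.1652713318697603
L [517.8  -5.5  72. ] 52.82092388438507 1.7113546941130666
R [539.7  46.8  72. ] 105.60023674215887 1.4330508487139313
```

Emit:
send_rows --commands "3.5 -1.5 0 -0.048;3.5 -1.5 0 -0.047;0 0 0 0;0 0 0 0"

```text
time: 8.4
position: [521.1, 21.6, 70.9]
orientation: [0.15, 0.989, -0.0, 0.003]
contact_force: [0.4, -0.8, 10.9]
finger_gap: 0.6
grasp_force: 5.5
```

Emit:
send_rows --commands "0 0 -1 0;0 0 -2 0;0 0 -2 0;0 0 0 0"

```text
time: 8.9
position: [521.1, 21.6, 75.4]
orientation: [0.15, 0.989, -0.0, 0.003]
contact_force: [2.4, -0.5, 6.3]
finger_gap: 0.2
grasp_force: 3.0
```

It still presses with 6 N at 8.6 mm depth, above the 10 mm the plate would hold it at. The collar is therefore entering the hole. I'll lift on.

Emit:
send_rows --commands "0 0 -3 0;0 0 -3 0;0 0 -3 0;0 0 0 0"

```text
time: 9.4
position: [518.8, 22.1, 83.1]
orientation: [0.15, 0.989, 0.0, -0.0]
contact_force: [0.1, 0.2, 0.6]
finger_gap: -0.0
grasp_force: 0.0
```

Emit:
send_rows --commands "0 0 -10 0;0 0 -20 0;0 0 -25 0;0 0 -30 0;0 0 0 0"

```text
time: 10.02
position: [520.7, 21.9, 170.8]
orientation: [0.15, 0.989, 0.0, 0.003]
contact_force: [0.1, -0.1, -0.8]
finger_gap: -0.3
grasp_force: 0.0
```

Emit:
send_rows --commands "-20 0 0 0;-30 0 0 0;0 0 0 0;0 0 0 0"

```text
time: 10.52
position: [565.3, 7.4, 167.1]
orientation: [0.15, 0.989, 0.0, -0.001]
contact_force: [-0.4, 0.4, -0.0]
finger_gap: 0.0
grasp_force: 0.0
```

```bash
python3 - <<'E'
from h import *
import json
m=imaging.camera_model("wrist")
im=cv2.cvtColor(imaging.snapshot("wrist"),cv2.COLOR_RGB2BGR)
s2=cv2.cvtColor(imaging.snapshot("side"),cv2.COLOR_RGB2BGR)[180:280,200:330]
json.dump({k:np.array(v).tolist() for k,v in m.items()},open("w5.json","w"))
print(robot.state()["position"])
cv2.imwrite("pics/w5.png",np.hstack([cv2.resize(im[60:360,100:460],(480,400)),cv2.resize(s2,(320,246)) [:246].repeat(1,0) if 0 else cv2.copyMakeBorder(cv2.resize(s2,(320,246)),0,154,0,0,0)]))
E
```

```text
[565.32889067   7.54826392 167.58228691]
```

View pics/w5.png

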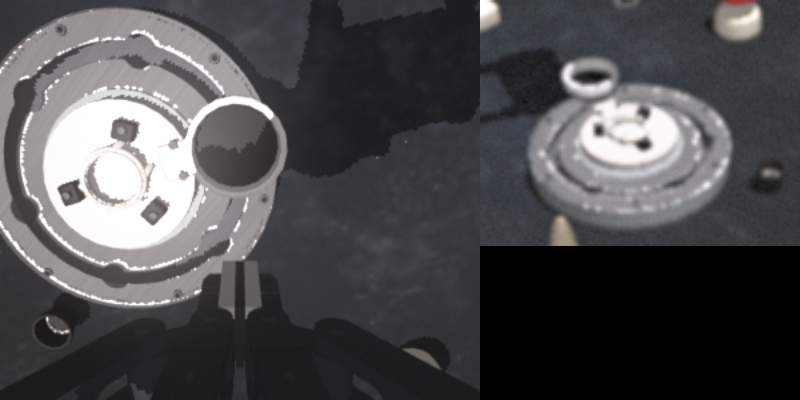

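The dish is at crop (237,146) over what was the next hole, with the tool clear. Now I'll check the plunger's height from the rim's size and place.

```bash
python3 - <<'E'
from h import *
import json
m=json.load(open("w5.json"))
g=lambda u,v,z:at("wrist",100+u*.75,60+v*.75,z,m)[:2]
for z in (85,80,75):
    L,R,T,B=g(186.5,146,z),g(287.5,146,z),g(237,96,z),g(237,196,z); c=(L+R+T+B)/4; d=c-[525.2,-57.8]
    print(z,np.linalg.norm(L-R),np.linalg.norm(T-B),c,np.hypot(*d),np.arctan2(d[1],d[0]))
# base hole angle check
for u,v in ((137,53),(24,205),(115,275)):
    p=g(u,v,35);d=p-[525.2,-57.8];print(p,np.hypot(*d),np.arctan2(d[1],d[0]))
E
```

```text
85 54.65601522248033 54.05339952306425 [523.95   19.975] 77.78504435301171 1.586866945731788
80 55.920658079103475 55.44339455697133 [524.575  19.75 ] 77.55251849553308 1.5788554688805085
75 57.28079957542492 56.67821450963321 [525.275  19.5  ] 77.30003638420877 1.5698260813037515
[455.3 -24.8] 77.29818885329723 2.700510658064346
[ 524.5 -138. ] 80.20305480466439 -1.5795242847153235
[593.9 -96.8] 78.99803795031868 -0.5163199324163849
```

```bash
cat > snap.py <<'E'
from h import *
import json,sys
n=sys.argv[1]; m=imaging.camera_model("wrist")
json.dump({k:np.array(v).tolist() for k,v in m.items()},open(n+".json","w"))
cv2.imwrite(f"pics/{n}.png",cv2.cvtColor(imaging.snapshot("wrist"),cv2.COLOR_RGB2BGR))
E
python3 snap.py A
```

Emit:
send_rows --commands "0 50 0 0;0 50 0 0;0 0 0 0;0 0 0 0;0 0 0 0"

```text
time: 11.3
position: [595.7, 101.7, 168.2]
orientation: [0.15, 0.989, -0.0, -0.0]
contact_force: [0.6, 0.1, 0.2]
finger_gap: 0.3
grasp_force: 0.0
```

```bash
python3 snap.py B; python3 - <<'E'
from h import *
import json
T=np.array(json.load(open("B.json"))["cam_to_world"]);print(T[:3,3])
O=[]
m=json.load(open("B.json")); Ti=np.linalg.inv(np.array(m["cam_to_world"])); c=(Ti@[523.5,20,80,1])[:3]
u=cv2.projectPoints(np.array([[c[0],-c[1],-c[2]]]),np.zeros(3),np.zeros(3),np.array(m["camera_matrix"]),np.array(m["dist"]))[0].ravel();print(u)
ox=int(u[0])-50;oy=int(u[1])-50;print(ox,oy)
for n,x,y in(("A",228,120),("B",ox,oy)):
    O.append(cv2.resize(cv2.imread(f"pics/{n}.png")[y:y+100,x:x+100],(400,400),interpolation=2))
cv2.imwrite("pics/AB.png",np.hstack(O))
E
```

```text
[525.65287286 124.76678676 299.86984507]
[144.76353686 167.28049874]
94 117
```

View pics/AB.png

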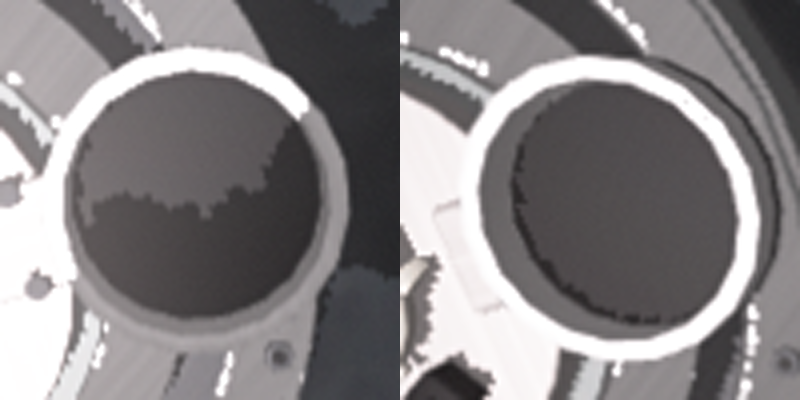

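In A the rim centre is at crop (196.5,197). In B it is at (212,208).

```bash
python3 - <<'E'
from h import *
import json
A=json.load(open("A.json"));B=json.load(open("B.json"))
def tri(a,b):
    (o1,d1),(o2,d2)=ray("",*a,A),ray("",*b,B)
    M=np.stack([d1,-d2],1); t=np.linalg.lstsq(M,o2-o1,rcond=None)[0]; p,q=o1+t[0]*d1,o2+t[1]*d2
    return (p+q)/2,np.linalg.norm(p-q)
print(tri((277.1,169.25),(147,169)))
# screw on plate (z=35) as reference
print(tri((228+279/4,120+354/4),(94+784/4-100,117+359/4)))
E
```

```text
(array([524.87008873,  19.2297382 ,  75.82222478]), np.float64(0.657888580450218))
(array([569.11117048,  24.84005266,  37.9852781 ]), np.float64(0.35173418982084276))
```

Triangulation puts the rim near z=75 with the plate reference reading a little high. So the plunger is still held down by the plate, about 4 mm short of the hole (1.57 against 1.62 rad). I'll go back, press and turn a little more.

Emit:
send_rows --commands "14 -33 0 0;14 -33 0 0;15 -34 0 0;0 0 25 0;0 0 25 0"

```text
time: 11.98
position: [525.3, 18.5, 118.3]
orientation: [0.151, 0.989, 0.0, 0.001]
contact_force: [-0.7, -0.3, -0.0]
finger_gap: 0.0
grasp_force: 0.0
```

Emit:
send_rows --commands "0 0 20 0;0 0 8 0;0 0 4 0;0 0 0 0;0 0 0 0"

```text
time: 12.6
position: [526.1, 19.9, 86.8]
orientation: [0.15, 0.989, 0.0, 0.001]
contact_force: [-0.2, 0.8, -0.7]
finger_gap: -0.3
grasp_force: 0.0
```

Tip at z≈76 with no contact. I'll probe down slowly.

Emit:
send_rows --commands "0 0 3 0;0 0 2 0;0 0 0 0"

```text
time: 12.98
position: [525.4, 20.0, 80.9]
orientation: [0.15, 0.989, 0.0, -0.0]
contact_force: [-0.3, -0.6, 1.2]
finger_gap: 0.3
grasp_force: 0.0
```

Emit:
send_rows --commands "0 0 2 0;0 0 2 0;0 0 0 0"

```text
time: 13.35
position: [525.6, 19.9, 77.0]
orientation: [0.15, 0.989, 0.0, -0.0]
contact_force: [-0.1, 0.1, 0.0]
finger_gap: -0.3
grasp_force: 0.0
```

Confirmed: nothing at tip z=66, so the plunger is down on the plate. I'll press to the stop and turn on about 3 mm.

Emit:
send_rows --commands "0 0 2 0;0 0 2 0;0 0 1.5 0;0 0 1 0;0 0 0 0"

```text
time: 13.98
position: [525.8, 20.0, 71.5]
orientation: [0.15, 0.989, 0.0, 0.0]
contact_force: [-2.3, -0.8, 7.4]
finger_gap: -0.0
grasp_force: 3.6
```

Emit:
send_rows --commands "0 0 0.8 0;1.7 -0.5 0 -0.02;1.7 -0.5 0 -0.02;0 0 0 0"

```text
time: 14.48
position: [524.2, 19.9, 71.3]
orientation: [0.13, 0.992, 0.0, 0.003]
contact_force: [0.2, 1.2, 6.8]
finger_gap: -0.0
grasp_force: 3.6
```

Emit:
send_rows --commands "0 0 -1.5 0;0 0 -1.5 0;0 0 -1.5 0;0 0 -1.5 0;0 0 0 0"

```text
time: 15.1
position: [524.1, 20.0, 77.2]
orientation: [0.13, 0.991, 0.0, 0.002]
contact_force: [1.1, 0.4, 5.5]
finger_gap: 0.0
grasp_force: 2.7
```

Emit:
send_rows --commands "0 0 -1.5 0;0 0 -1.5 0;0 0 0 0;0 0 0 0"

```text
time: 15.6
position: [522.8, 19.9, 79.2]
orientation: [0.13, 0.992, 0.0, 0.001]
contact_force: [2.2, 0.3, 4.1]
finger_gap: 0.2
grasp_force: 2.4
```

Emit:
send_rows --commands "0 0 -1 0;0 0 -1 0;0 0 0 0;0 0 0 0"

```text
time: 16.1
position: [522.0, 19.9, 80.8]
orientation: [0.13, 0.992, 0.0, 0.0]
contact_force: [2.0, 0.4, 4.0]
finger_gap: -0.2
grasp_force: 2.2
```

Emit:
send_rows --commands "0 0 -1 0;0 0 -1 0;0 0 -1 0;0 0 0 0;0 0 0 0"

```text
time: 16.73
position: [521.9, 19.9, 83.7]
orientation: [0.13, 0.992, -0.0, -0.0]
contact_force: [1.4, -0.7, 3.7]
finger_gap: 0.3
grasp_force: 1.8
```

Emit:
send_rows --commands "0 0 -2 0;0 0 -2 0;0 0 0 0;0 0 0 0"

```text
time: 17.23
position: [521.7, 20.0, 87.6]
orientation: [0.13, 0.992, 0.0, -0.0]
contact_force: [0.3, 0.4, -0.5]
finger_gap: -0.2
grasp_force: 0.0
```

Force held at 3.7 N up to tip z≈72.7, so the plunger is fully up. I'll retreat and hand in.

Emit:
send_rows --commands "0 0 -15 0;0 0 -30 0;0 0 -30 0;0 0 0 0;0 0 0 0"

```text
time: 17.85
position: [521.6, 20.0, 162.9]
orientation: [0.13, 0.992, 0.0, -0.0]
contact_force: [0.0, 0.2, -0.5]
finger_gap: 0.1
grasp_force: 0.0
```

```bash
python3 -c "
from workcell import robot
print(robot.state()['position']); print(robot.job_done())"
```

```text
[521.63057048  20.02734342 162.8668686 ]
the job is handed in; nothing more can be done
None
```

I turned the arm one hole counter-clockwise, and the plunger sprang back up there (by fingertip force, not a final picture); the first release stopped just short, so I pressed again and nudged it in. The job is handed in with the robot clear; no verdict was shown.

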